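Change over the spring clips on a sample board

ROBOT

A 6-joint arm with a two-finger parallel gripper is mounted at the origin on the work surface. World frame = base frame: x ahead of the robot, y to its left, z up, the work surface at z = 0. Lengths are in mm, angles in rad, forces in N, time in s.
With the tool pointing down it reaches from about 425 to 950 mm from the base axis. Payload 14.7 kg.
Tool frame: the origin (TCP) lies midway between the tips of the shut fingers; the grasp point (between the pads) lies grasp_offset behind it (grasp_offset is the distance from the TCP to the grasp point, in mm); z points along the fingers, y is the line along which they close (so a half turn about z gives the same grasp; the last joint's range is limited). The gripper opens to 85 mm and grips with 20 to 120 N. Pads are 22 mm wide; open, the fingers measure 114 mm over their backs; the gripper's body (76 mm by 85 mm) begins 54 mm behind the grasp point. The pads swing forward as they close: fully open they stand 13 mm farther back than shut.
Start: joints at [-1.247, 0.48, 1.596, -0, 1.065, -0.047], TCP at [235.55, -605.812, 192.297] pointing down, gripper open.
Joint ranges: [-2.75, 2.75], [-0.82, 2.05], [0.23, 2.67], [-1.56, 4.7], [0.09, 2.69], [-2.92, 2.92]. Speed limits (rad/s): [1.89, 1.89, 2.39, 3.01, 3.01, 3.01].

INTERFACE

Orientations are given as [roll, pitch, yaw] about the fixed x, y, z axes, in that order (R = Rz(yaw) Ry(pitch) Rx(roll)).
In Python, from bench import * gives the robot as it stands. The module is installed in compiled form; this text tells all that it offers.
- The arm moves only by the tool play_rows, never from a script. Its argument "deltas" is text: rows parted by semicolons, each of 7 numbers parted by spaces: the turn, a rotation vector about the tool's x, y, z in rad, then the shift along the tool's x, y, z in mm, then the gripper's target within -1 to 1 (shut at 1, half-way at 0, fully open at -1). A call has exactly 5 rows; each row shifts and turns the commanded pose from where the row before left it, along the tool's axes as they then stand; what a row does not reach is not made up. A row lasts 1/10 s, in which the tool goes at most 50 mm and 8.59 degrees, less where a joint would pass 70% of its speed; a pose out of reach is approached as far as the arm can. A call is refused whole if a number of a shift passes 50 or a number of a turn 0.15, either way. A call with a gripper value outside its range is refused whole. The fingers move at their own pace and stop on an object; "newtons" is the grip in N (left out, the last holds). Time passes only in rows, so rows that do not move let the fingers close, or fill a call up. It gives the time, the measured TCP pose, the force, the opening and the grip force at its end, in the units of the state.
- sense(): the state, without advancing time (a new reading comes with each control period).
- read_camera(name): name is "side" or "top" or "wrist"; returns a dict with "frame" (480x640x3 uint8, red, green, blue), "range_z" (480x640 float32, mm along the optical axis (not along the pixel's ray), 0 where there is no reading), "fovy" (degrees; the focal length in pixels is half the picture's height over the tangent of half this angle, whatever the lens; pixels are square), "cx", "cy" (the principal point, pixels), "k1" (the pictures are not rectified: a ray, as slopes to the right and down, at radius r is drawn at 1 + k1 r^2 times it, then the intrinsics apply), "world_to_cam" (4x4, takes a point from world to camera coordinates). Camera axes: x right, y up, looking along -z (the intrinsics and any distortion apply to the point x, -y, -z); pixel columns grow to the right and rows downward; lengths in mm; the calibration is good to about 2 mm. A picture is of the moment at which its call begins.
- hand_in(): hands the job in; it is judged then, once.
Trained networks look in the newest picture that a camera, given by its name, has taken for a name from the list of things; names that differ only in an ending like _2 or _b are one class to them, and where a whole thing is asked for, a point or a joint stands for the part that bears it (a point fixed in the world has none). Each returns a list of dicts, best first, with "conf" (0 to 1); they miss things now and then, are a little off and sometimes report something else, mostly with a low value. They report only what shows in the picture. A call takes as long as a camera call.
- find_in(camera, query): "extent" ([left, top, width, height] in pixels, round what is visible of it).
- cut_out(camera, query): "region" (480x640 bool, what is visible of it) and "extent" ([left, top, width, height] in pixels, round what is visible of it).
The state is a dict: "clock": time; "qpos": joint angles; "dq": joint speeds; "effort": joint torques, N m; "tcp_pos": TCP position; "tool_rot": TCP orientation; "wrist_force": force on the tool from outside, world axes, zero at the start; "torque": the same for the moment, N m; "gripper_width": finger opening in mm; "finger_force": force on a finger pad.
Only numpy, scipy, OpenCV 4.12 (cv2) and the standard library are available. Lean on these libraries where they do the work, as an engineer would, in place of code of your own. Each camera call takes 0.05 s, during which the arm holds its last target. There are 200 camera calls.

TASK

One end of the MDF sample in the jig has to be freed for slot cutting. First swing the free spring clip onto the sample's near edge and press it home, so that its heel screw is felt to bear on the edge and the clip loads the sample with a steady 10 to 17 N for about half a second and the sample opposite it is tight against the fence; then swing the other clip well clear of the sample. Never leave the sample unclipped or knock it out of place, do not press on it with the gripper, keep each clip's force on it under 22 N, and leave the biscuit lying on it alone.

Things in the scene. Friction and masses are not known exactly. Their poses are not given: they have to be found in the camera images.
- jig: Fixed laminate-faced jig board 200 x 340 x 18 mm, origin under its centre on the bench; x points away from the robot, y left along the fence, z up. The wooden fence along the far side has its near face at x = +61 mm and reaches 40 mm above the bench. A low end stop stands past the sample's -y end, its face at y = -135 mm. A flat wooden biscuit lies on the sample.
- plate: Loose MDF sample 80 (x) x 260 (y) x 12 mm, about 190 g, lying on the jig board, its long far edge 1 to 4 mm short of the fence; origin at the centre of its underside, axes like the jig's. Its near edge is 40 mm from its origin towards -x.
- plate_center (a point): Centre of the sample, half-way up its thickness, 24 mm above the bench.
- clip_a_base: Foot of the clip that holds the sample at the start: a fixed 22 mm disc with the upright pivot screw, on the jig board, 45 mm short of where the sample's near edge is when tight on the fence; origin on the screw axis at the board's top, 18 mm above the bench; axes like the jig's. Clips a and b are alike, 140 mm apart along y; which one is at +y varies.
- clip_b_base: Foot of the clip that is swung clear at the start; otherwise like that of clip a.
- clip_a (a joint): Swing of clip a about its screw, rad. At 0 its arm points along the jig's +x, over the sample. Positive = anticlockwise from above, towards +y; from 1.4 on, arm and pad are off the sample; limits -0.2 and 2.1. Starts at 0.2 to 0.3. Stays where it is left (pivot friction about 0.5 N at the knob). Fully home it lies between -0.12 and 0.2, by how far its heel screw is turned out.
- clip_b (a joint): The same for clip b, which starts at 1.5 to 1.8, off the sample, and is to be swung home by pushing it clockwise. Its spring pad counts towards the clip's force on the sample.
- clip_a_knob (a point): Middle of clip a's upright black knob, 18 mm diameter, 28 mm tall, at the end of the sprung steel arm (14 mm wide), 70 mm from the screw axis; 48 mm above the bench with the arm down, 2.5 mm more when on the sample. It must be free to rise: straddle it loosely with the fingers, or lift it 5 mm; pinched hard at constant height it drives the pad against the edge.
- clip_b_knob (a point): The same for clip b. A finger that drags down on it while pushing presses the pad on the sample, which counts towards the clip's force and holds the sample back from the fence.
- clip_b_pad (a point): Underside of the pad below clip b's knob, a 30 mm disc with a conical flank of about 21 degrees (12 mm flat in its middle). Off the sample it hangs 27.5 mm above the bench, 2.5 mm lower than the sample's top; pushed sideways by the knob it climbs the edge between about 1.2 and 0.8 rad of swing, then the spring presses on the sample with about 2 N.
- clip_b_heel (a point): Far face of the lug that carries clip b's heel screw, on a rigid wing, 39 mm along the arm from the screw axis and 50 mm to its +y side. The heel screw (8 mm, dark) sticks out 2 to 15 mm beyond it towards the edge: how far is not measured, so feel for it. Near home it meets the edge squarely; a push at the knob, less about 1 N of drag, acts 1.4 times as hard there.
- biscuit_1: The flat wooden biscuit lying on the sample, between the clips: a pointed oval 58 x 22 x 4 mm, origin at the centre of its underside.
- edge_mid (a point): Point on the sample's far edge opposite the heel of a clip at the -y place: 40 mm along x and -20 mm along y from the sample's centre. Tight on the fence it is at the jig's x = +61 mm.
- edge_left (a point): The same for a clip at the +y place: +120 mm along y from the sample's centre.

How it is judged:
By the outcome, as a careful person would: the job done as asked, in the order asked, and still so for the second after the job is handed in, with the robot touching nothing.
It also fails if it takes over 72 s, if anything falls off the work surface, if the arm or the gripper's body presses on something with over 40 N, if the wrist force passes 120 N, or if a joint passes its speed limit or range.

## Working session

There is one attempt and no reset: what is moved stays moved. The work goes in short steps, Python scripts to look and compute and a tool call to move; the robot and the scene stay as the last step left them, time stands still between calls to the robot, and variables do not carry over. Pictures are saved under pics/ and viewed, at most 14 in all, crops included, and the job is handed in when it is done.

Besides the shell and the picture viewer there is one more tool, called after "Request:" by a JSON object that holds its "method" and its "body". play_rows: Moves the arm, as the interface text tells. Its arguments: {"type":"object","properties":{"deltas":{"type":"string"},"newtons":{"type":"number"}},"required":["deltas"]}

```bash
mkdir -p pics; cat > h.py <<'E'
from bench import *
import numpy as np, cv2
def px2w(c,u,v,z=None,d=None):
    """pixel -> world at world height z (or depth d)"""
    f=240/np.tan(np.radians(c['fovy'])/2)
    X=np.array([(u-c['cx'])/f,(v-c['cy'])/f]); s=X.copy()
    for _ in range(20): s=X/(1+c['k1']*(s@s))
    M=np.linalg.inv(np.array(c['world_to_cam']))
    r=M[:3,:3]@np.array([s[0],-s[1],-1]); o=M[:3,3]
    t=d if d is not None else (z-o[2])/r[2]
    return o+t*r
def w2px(c,p):
    f=240/np.tan(np.radians(c['fovy'])/2)
    q=np.array(c['world_to_cam'])@np.append(p,1); s=np.array([q[0],-q[1]])/-q[2]
    return s*(1+c['k1']*(s@s))*f+[c['cx'],c['cy']]
def save(c,n): cv2.imwrite('pics/'+n,c['frame'][:,:,::-1])
E
python3 - <<'E'
from h import *
s=sense(); print({k:np.round(v,3).tolist() for k,v in s.items()})
for n in ['top','side']:
    c=read_camera(n); save(c,n+'0.png')
    print(n,np.round(np.linalg.inv(c['world_to_cam'])[:3,3]))
    for q in ['jig','plate','clip_a_knob','clip_a_base','biscuit_1','clip_b_heel']:
        for r in find_in(n,q)[:3]: print(q,np.round(r['extent']),round(r['conf'],2))
E
```

```text
{'clock': 0.0, 'qpos': [-1.247, 0.481, 1.597, -0.0, 1.065, -0.047], 'dq': [-0.0, 0.001, 0.001, -0.0, 0.001, -0.001], 'effort': [-0.005, -95.066, -43.018, -0.0, 0.012, -0.0], 'tcp_pos': [235.401, -605.381, 191.695], 'tool_rot': [-3.14, -0.0, 0.371], 'wrist_force': [-0.296, -0.683, 0.791], 'torque': [-0.016, 0.007, -0.001], 'finger_force': 0.0, 'gripper_width': 85.19}
top [541.  42. 817.]
jig [212. 170. 273. 173.] 0.89
plate [245. 199. 204.  86.] 0.62
clip_a_knob [378. 239.  35.  56.] 0.6
clip_a_base [360. 237.  60.  74.] 0.61
biscuit_1 [339. 213.  23.  42.] 0.64
clip_b_heel [235. 302.  80.  53.] 0.95
side [540. 567. 432.]
jig [251. 174. 195. 189.] 0.67
jig [393. 281.  29.  48.] 0.65
plate [293. 193.  79. 128.] 0.75
clip_a_knob [325. 195.  55.  29.] 0.96
clip_a_base [329. 200.  71.  49.] 0.58
biscuit_1 [298. 235.  44.  16.] 0.94
biscuit_1 [330. 196.  69.  52.] 0.22
clip_b_heel [392. 269.  66.  57.] 0.72
clip_b_heel [396. 282.  24.  40.] 0.72
clip_b_heel [392. 266.  66.  63.] 0.71
```

```bash
python3 - <<'E'
import cv2
for n,(x,y,w,h) in {'top':(200,150,300,225),'side':(240,165,240,180)}.items():
    cv2.imwrite(f'pics/{n}0c.png',cv2.resize(cv2.imread(f'pics/{n}0.png')[y:y+h,x:x+w],(800,600),interpolation=cv2.INTER_CUBIC))
E
```

```text
(no output)
```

View pics/top0c.png

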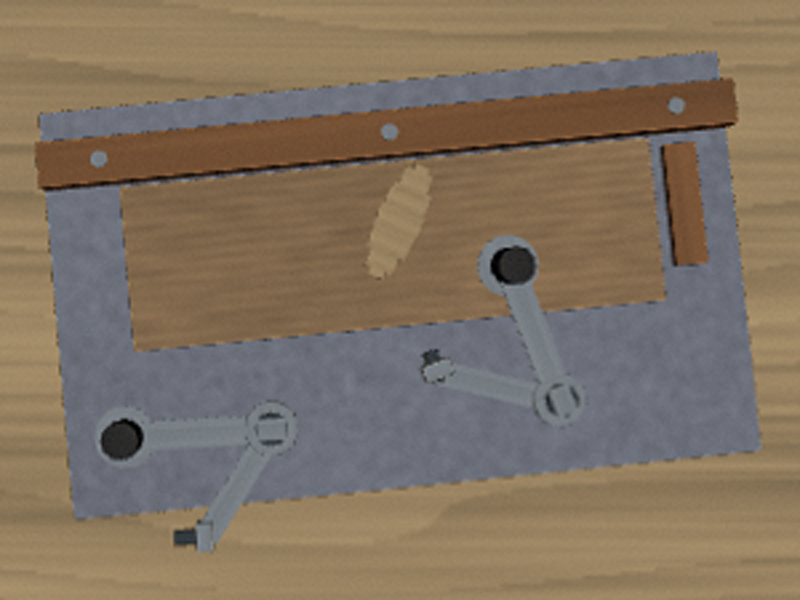

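View pics/side0c.png

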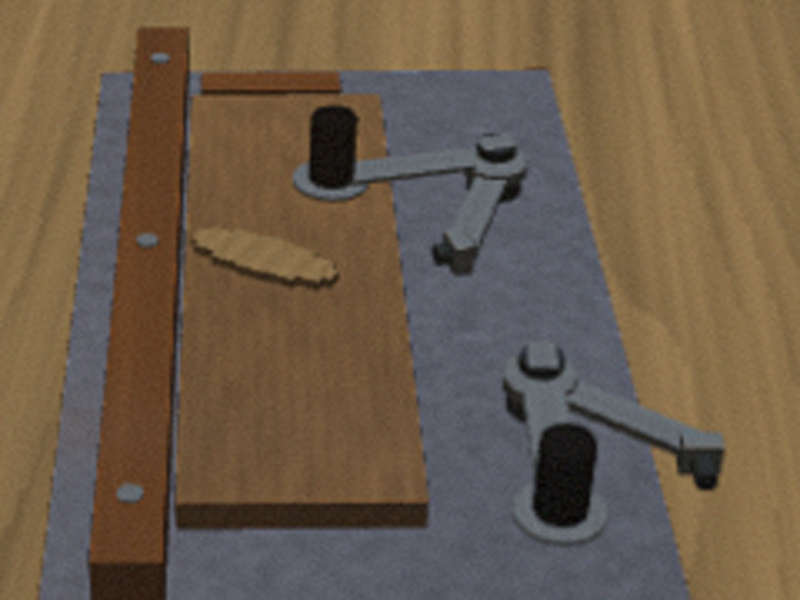

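The top view shows clip a (−y place) on the sample with its knob at crop (515,265), and clip b (+y place) swung off with its knob at (122,440), screw (270,428). The biscuit is at (400,222). The side view agrees.

```bash
python3 - <<'E'
from h import *
c=read_camera('top')
P=lambda x,y,z: px2w(c,200+x*.375,150+y*.375,z)
J=[P(*p,18) for p in [(38,115),(717,52),(760,450),(76,518)]]
o=np.mean(J,0); 
fl,fr,nr,nl=J
yd=(fl-fr+nl-nr)[:2]; th=np.arctan2(-yd[0],yd[1]); 
print('jig',o.round(1),'yaw',th,[round(np.linalg.norm(a-b)) for a,b in [(fl,fr),(nl,nr),(fl,nl),(fr,nr)]])
R=np.array([[np.cos(th),-np.sin(th)],[np.sin(th),np.cos(th)]])
jl=lambda p:(R.T@(p[:2]-o[:2])).round(1)
for n,(x,y,z) in dict(s_fl=(120,187,30),s_fr=(650,140,30),s_nr=(665,300,30),s_nl=(133,350,30),fenceL=(45,188,18),knobA=(515,265,64.5),knobB=(122,440,62),baseA=(560,400,42),baseB=(270,428,42),lugB=(205,535,38),bis=(400,222,34),heelBtip=(175,538,34),heelAtip=(432,352,34)).items():
    p=P(x,y,z); print(n,p.round(1),'jig',jl(p))
# knobs by depth
for n,(x,y) in dict(kA=(513,265),kB=(122,440),bA=(560,400),bB=(270,428),lug=(205,535),lugA=(437,370)).items():
    u,v=200+x*.375,150+y*.375
    d=np.median(c['range_z'][int(v)-1:int(v)+2,int(u)-1:int(u)+2]); p=px2w(c,u,v,d=d); print(n,p.round(1),jl(p))
print(sense()['clock'])
E
```

```text
jig [563.9 -21.   18. ] yaw 0.10211266587028607 [340, 338, 198, 199]
s_fl [608.8 116.2  30. ] jig [ 58.7 131.9]
s_fr [ 634.1 -142.4   30. ] jig [  57.4 -128. ]
s_nr [ 555.8 -149.2   30. ] jig [ -21.2 -126.7]
s_nl [530.1 108.9  30. ] jig [-20.4 132.7]
fenceL [609.1 154.2  18. ] jig [ 62.8 169.7]
knobA [571.  -70.5  64.5] jig [  2. -50.]
knobB [489.1 110.8  62. ] jig [-61.  138.7]
baseA [507.6 -95.4  42. ] jig [-63.6 -68.3]
baseB [493.8  42.7  42. ] jig [-63.2  70.4]
lugB [442.8  73.1  38. ] jig [-110.9  106. ]
bis [592.6 -19.3  34. ] jig [28.7 -1.3]
heelBtip [440.8  87.6  34. ] jig [-111.4  120.5]
heelAtip [530.1 -34.9  34. ] jig [-35.1 -10.4]
kA [571.1 -69.8  63.3] [  2.1 -49.3]
kB [489.1 110.8  61.5] [-61.  138.7]
bA [507.5 -95.8  39.6] [-63.7 -68.7]
bB [493.7  42.7  40.5] [-63.3  70.4]
lug [442.1  73.3  32.7] [-111.5  106.2]
lugA [521.4 -37.4  33.2] [-43.9 -12.1]
0.75
```

Request:
{"method": "play_rows", "body": {"deltas": "0 0 0 36 -19 0 0; 0 0 0 36 -19 0 0; 0 0 0 36 -19 0 0; 0 0 0 36 -19 0 0; 0 0 0 36 -19 0 0", "newtons": 20}}

```text
clock: 1.25
tcp_pos: [369.7, -450.8, 192.4]
tool_rot: [3.141, -0.0, 0.371]
wrist_force: [-0.5, 0.1, 0.6]
gripper_width: 42.6
finger_force: 0.0
```

Request:
{"method": "play_rows", "body": {"deltas": "0 0 0 36 -19 0 0; 0 0 0 36 -19 0 0; 0 0 0 36 -19 0 0; 0 0 0 36 -19 0 0; 0 0 0 36 -19 0 0"}}

```text
clock: 1.75
tcp_pos: [503.2, -296.9, 192.5]
tool_rot: [3.141, -0.0, 0.371]
wrist_force: [0.3, -0.2, 0.6]
gripper_width: 43.0
finger_force: 0.0
```

Request:
{"method": "play_rows", "body": {"deltas": "0 0 0 14 -39 0 0; 0 0 0 14 -39 0 0; 0 0 0 14 -39 0 0; 0 0 0 14 -39 0 0; 0 0 0 14 -39 0 0"}}

```text
clock: 2.25
tcp_pos: [496.6, -89.6, 192.5]
tool_rot: [3.141, -0.0, 0.371]
wrist_force: [1.2, 0.5, -0.0]
gripper_width: 42.5
finger_force: 0.0
```

Request:
{"method": "play_rows", "body": {"deltas": "0 0 0 14 -39 0 0; 0 0 0 14 -39 0 0; 0 0 0 14 -39 0 0; 0 0 0 14 -39 0 0; 0 0 0 14 -39 0 0"}}

```text
clock: 2.75
tcp_pos: [491.2, 117.6, 192.6]
tool_rot: [3.141, -0.001, 0.371]
wrist_force: [0.9, -0.6, -0.4]
gripper_width: 43.0
finger_force: 0.0
```

Request:
{"method": "play_rows", "body": {"deltas": "0 0 -0.127 0 0 0 0; 0 0 -0.127 0 0 0 0; 0 0 -0.127 0 0 0 0; 0 0 -0.127 0 0 0 0; 0 0 -0.127 0 0 0 0"}}

```text
clock: 3.25
tcp_pos: [491.4, 116.1, 192.4]
tool_rot: [3.141, -0.0, 1.011]
wrist_force: [0.5, 0.2, -0.1]
gripper_width: 42.8
finger_force: 0.0
```

Request:
{"method": "play_rows", "body": {"deltas": "0 0 -0.127 0 0 8 0; 0 0 -0.127 0 0 8 0; 0 0 -0.127 0 0 8 0; 0 0 -0.127 0 0 8 0; 0 0 -0.127 0 0 8 0"}}

```text
clock: 3.75
tcp_pos: [491.5, 116.0, 152.1]
tool_rot: [3.141, -0.0, 1.646]
wrist_force: [-0.1, 0.0, -0.1]
gripper_width: 42.9
finger_force: 0.0
```

```bash
python3 - <<'E'
from h import *
c=read_camera('wrist'); save(c,'w1.png')
for q in ['clip_b_knob','clip_b_heel','clip_b_base']:
    for r in find_in('wrist',q)[:3]: print(q,np.round(r['extent']),round(r['conf'],2))
for n,p in dict(knob=(489,111,62),base=(493.8,42.7,42)).items(): print(n,w2px(c,p).round())
print(np.linalg.inv(c['world_to_cam'])[:3,3])
E
```

```text
clip_b_knob [295. 213.  35.  72.] 0.68
clip_b_knob [350. 229.  90. 169.] 0.31
clip_b_heel [253. 208.  75.  99.] 0.7
clip_b_heel [353. 227.  86. 168.] 0.19
knob [311. 239.]
base [311. 302.]
[486.23239493 192.04071808 333.04040442]
```

View pics/w1.png

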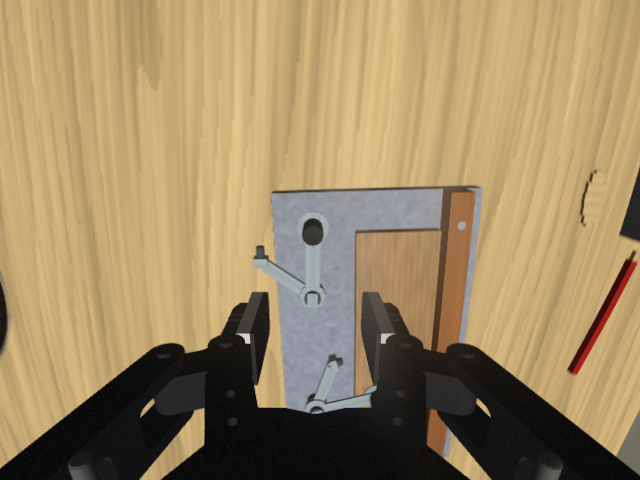

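The wrist view confirms the knob at pixel (313,230), between the fingers' line, arm straight down to the screw at (312,297). That's within about 5 mm of the top-camera estimate. Descending to straddle.

Request:
{"method": "play_rows", "body": {"deltas": "0 0 0 -2 -1.5 20 0; 0 0 0 -2 -1.5 20 0; 0 0 0 0 0 20 0; 0 0 0 0 0 20 0; 0 0 0 0 0 20 0"}}

```text
clock: 4.45
tcp_pos: [489.3, 111.8, 52.2]
tool_rot: [3.14, -0.0, 1.637]
wrist_force: [-0.2, -0.1, -0.6]
gripper_width: 43.0
finger_force: 0.0
```

Request:
{"method": "play_rows", "body": {"deltas": "0 0 0 0 0 8 0.2; 0 0 0 0 0 0 0.35; 0 0 0 0 0 0 0.35; 0 0 0 0 0 0 0.35; 0 0 0 0 0 0 0.35"}}

```text
clock: 4.95
tcp_pos: [489.3, 111.9, 45.1]
tool_rot: [3.14, -0.0, 1.641]
wrist_force: [0.3, -0.1, -0.2]
gripper_width: 27.9
finger_force: 0.0
```

Request:
{"method": "play_rows", "body": {"deltas": "0 0 0.05 0 3.5 0 0.35; 0 0 0.05 0 3.5 0 0.35; 0 0 0.05 0 3.5 0 0.35; 0 0 0.05 0 3.5 0 0.35; 0 0 0.05 0 3.5 0 0.35"}}

```text
clock: 5.45
tcp_pos: [506.6, 111.3, 44.9]
tool_rot: [3.141, -0.0, 1.388]
wrist_force: [0.9, 0.0, -0.2]
gripper_width: 27.7
finger_force: 0.0
```

Request:
{"method": "play_rows", "body": {"deltas": "0 0 0.05 0 3.5 0 0.35; 0 0 0.05 0 3.5 0 0.35; 0 0 0.05 0 3.5 0 0.35; 0 0 0.04 0 2.8 -0.5 0.35; 0 0 0.04 0 2.8 -0.5 0.35"}}

```text
clock: 5.95
tcp_pos: [522.1, 106.9, 45.9]
tool_rot: [3.141, -0.0, 1.159]
wrist_force: [-0.5, -0.0, -0.4]
gripper_width: 27.5
finger_force: 0.0
```

Request:
{"method": "play_rows", "body": {"deltas": "0 0 0.04 0 2.8 -0.5 0.35; 0 0 0.04 0 2.8 -0.5 0.35; 0 0 0.04 0 2.8 -0.5 0.35; 0 0 0.04 0 2.8 -0.5 0.35; 0 0 0.04 0 2.8 -0.5 0.35"}}

```text
clock: 6.45
tcp_pos: [534.4, 100.3, 48.4]
tool_rot: [3.141, -0.001, 0.959]
wrist_force: [-0.5, -0.6, -1.0]
gripper_width: 27.6
finger_force: 0.0
```

Request:
{"method": "play_rows", "body": {"deltas": "0 0 0.04 0 2.8 -0.5 0.35; 0 0 0.04 0 2.8 -0.5 0.35; 0 0 0.04 0 2.8 -0.5 0.35; 0 0 0.04 0 2.8 0 0.35; 0 0 0.04 0 2.8 0 0.35"}}

```text
clock: 6.95
tcp_pos: [545.1, 91.4, 49.9]
tool_rot: [3.141, -0.001, 0.759]
wrist_force: [-0.0, 0.8, 0.1]
gripper_width: 28.0
finger_force: 0.0
```

```bash
python3 - <<'E'
from h import *
c=read_camera('top'); cv2.imwrite('pics/t2.png',cv2.resize(c['frame'][150:375,200:500,::-1],(800,600),interpolation=cv2.INTER_CUBIC))
E
```

```text
(no output)
```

View pics/t2.png

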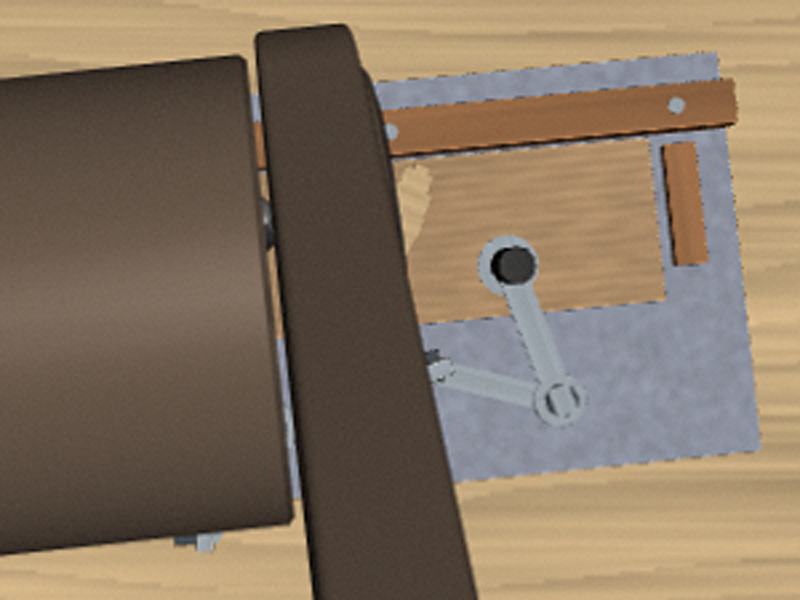

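The top view still shows clip b's heel at crop (205,540), its starting place, so the knob was not carried along. Checking with the side and wrist cameras.

```bash
python3 - <<'E'
from h import *
a=read_camera('side'); b=read_camera('wrist')
print(w2px(a,sense()['tcp_pos']),w2px(b,sense()['tcp_pos']))
A=cv2.resize(a['frame'][120:420,180:580],(800,600)); save(b,'w2.png')
cv2.imwrite('pics/s2.png',A[:,:,::-1])
E
```

```text
[355.37163296 289.65448269] [314.30966476 276.16048983]
```

View pics/s2.png

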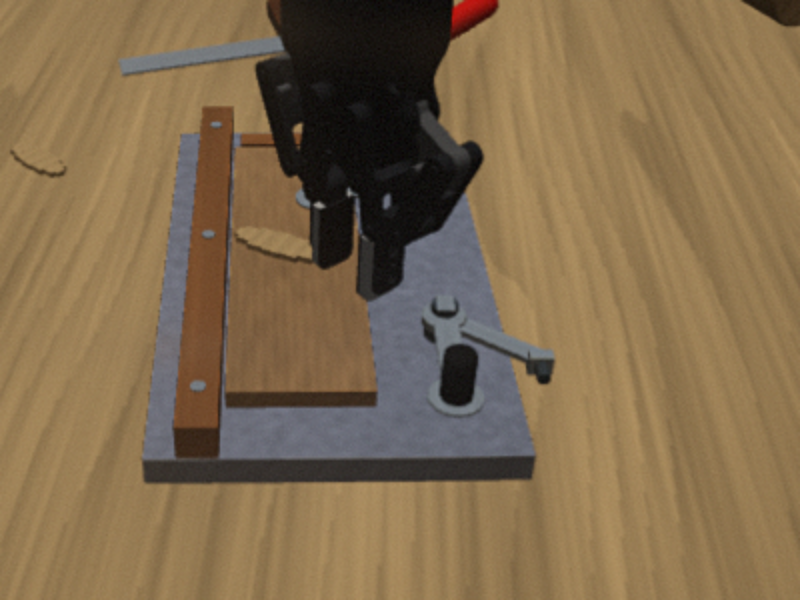

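View pics/w2.png

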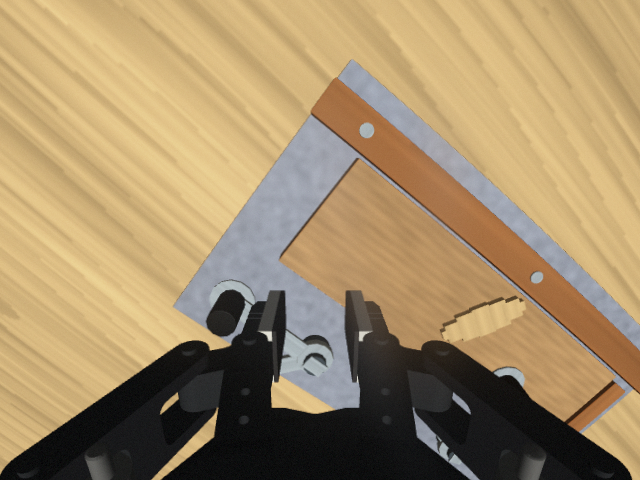

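The side view shows clip b unmoved (knob at crop 460,350) and the fingertips higher or nearer −y than the TCP predicts. Measuring the fingertips with the depth.

```bash
python3 - <<'E'
from h import *
print(sense()['tcp_pos'])
a=read_camera('side'); b=read_camera('wrist')
def at(c,u,v,m=1):
    D=c['range_z'][int(v)-m:int(v)+m+1,int(u)-m:int(u)+m+1]; d=np.median(D); return px2w(c,u,v,d=d).round(1),d.round(0)
for x,y in [(332,262),(325,235),(378,292),(376,270),(458,352),(445,305)]:
    print('side',(x,y),*at(a,180+x/2,120+y/2))
print('proj side knobB',w2px(a,(489,112,62)),'base',w2px(a,(493.8,42.7,42)))
for u,v in [(275,296),(352,296),(278,335),(226,325),(313,367),(350,62),(318,112)]: print('wrist',(u,v),*at(b,u,v))
E
```

```text
[545.01597221  91.40160208  49.70448146]
side (332, 262) [556.5  82.7  92.6] 590.0
side (325, 235) [560.2  87.7 112.3] 575.0
side (378, 292) [532.6 113.2  97.6] 561.0
side (376, 270) [534.2 111.7 109.6] 555.0
side (458, 352) [490.4 110.6  60.7] 581.0
side (445, 305) [493.6  44.6  40.4] 646.0
proj side knobB [410.5554323  295.99358797] base [402.35712937 270.37877188]
wrist (275, 296) [541.4 111.6  98.4] 146.0
wrist (352, 296) [564.1  87.6  98.1] 146.0
wrist (278, 335) [540.1 105.6 120.6] 126.0
wrist (226, 325) [490.9 110.3  60. ] 194.0
wrist (313, 367) [493.1  43.8  39.5] 226.0
wrist (350, 62) [644.5 158.4  16.6] 192.0
wrist (318, 112) [610.8 151.8  39.3] 179.0
```

The depth shows the fingertips about 43 mm above the reported TCP (tips z≈93 with TCP z=50), so they passed over the knob; xy agrees. I'll swing back at this height and then go lower, checking the tips.

Request:
{"method": "play_rows", "body": {"deltas": "0 0 -0.088 0 -6.16 0 0; 0 0 -0.088 0 -6.16 0 0; 0 0 -0.088 0 -6.16 0 0; 0 0 -0.088 0 -6.16 0 0; 0 0 -0.088 0 -6.16 0 0"}}

```text
clock: 7.7
tcp_pos: [519.8, 109.8, 49.4]
tool_rot: [3.142, -0.0, 1.206]
wrist_force: [0.4, -0.2, 0.3]
gripper_width: 42.8
finger_force: 0.0
```

Request:
{"method": "play_rows", "body": {"deltas": "0 0 -0.088 0 -6.16 0 0; 0 0 -0.088 0 -6.16 0 0; 0 0 -0.088 0 -6.16 0 0; 0 0 -0.088 0 -6.16 0 0; 0 0 -0.088 0 -6.16 0 0"}}

```text
clock: 8.2
tcp_pos: [489.8, 115.6, 49.4]
tool_rot: [3.141, -0.0, 1.646]
wrist_force: [-0.1, 1.2, 0.4]
gripper_width: 42.5
finger_force: 0.0
```

Request:
{"method": "play_rows", "body": {"deltas": "0 0 0 0 0 5 0; 0 0 0 0 0 5 0; 0 0 0 0 0 5 0; 0 0 0 0 0 5 0; 0 0 0 0 0 0 0"}}

```text
clock: 8.7
tcp_pos: [489.8, 115.3, 28.4]
tool_rot: [-3.14, 0.0, 1.64]
wrist_force: [-0.4, 0.4, -0.1]
gripper_width: 42.8
finger_force: 0.0
```

```bash
python3 - <<'E'
from h import *
a=read_camera('side'); s=sense(); print(s['tcp_pos'],s['gripper_width'])
im=a['frame']; f=cv2.resize(im[120:420,180:580],(800,600)); cv2.imwrite('pics/s3.png',f[:,:,::-1])
M=np.linalg.inv(a['world_to_cam'])
# world map of pixels, lowest points of dark finger region near tcp
pts=[]
for v in range(150,340):
    for u in range(300,480):
        d=a['range_z'][v,u]
        if d>0 and im[v,u].max()<70:
            p=px2w(a,u,v,d=d)
            if p[2]>64 and abs(p[0]-s['tcp_pos'][0])<45 and abs(p[1]-s['tcp_pos'][1])<25: pts.append(p)
pts=np.array(pts); print(len(pts),np.percentile(pts[:,2],[0,1,2,5]) if len(pts) else '')
lo=pts[pts[:,2]<pts[:,2].min()+8]; print(lo.min(0),lo.max(0))
E
```

```text
[489.86896022 115.35736122  28.76935081] 42.54429281549985
6602 [69.7161825  76.92879396 80.04866128 87.5193176 ]
[457.95781427 103.01581829  69.7161825 ] [521.57304766 129.27068801  77.68224147]
```

View pics/s3.png

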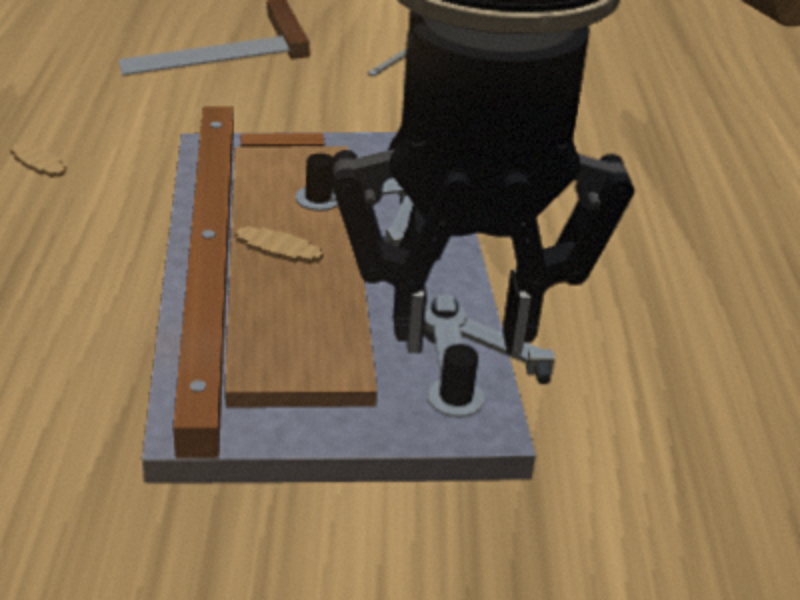

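Tips at z≈71 with TCP 28.8 confirm the ~43 mm offset; the fingers straddle the knob in x (crop 415 and 520 around 459). Going down 25 mm more.

Request:
{"method": "play_rows", "body": {"deltas": "0 0 0 -1.5 0 6 0; 0 0 0 -1.5 0 6 0; 0 0 0 0 0 6 0; 0 0 0 0 0 6 0; 0 0 0 0 0 0 0"}}

```text
clock: 9.25
tcp_pos: [489.7, 112.3, 4.4]
tool_rot: [-3.14, 0.0, 1.641]
wrist_force: [0.6, 0.0, -0.2]
gripper_width: 42.6
finger_force: 0.0
```

Request:
{"method": "play_rows", "body": {"deltas": "0 0 0 0 0 0 0.2; 0 0 0 0 0 0 0.35; 0 0 0 0 0 0 0.35; 0 0 0 0 0 0 0.35; 0 0 0 0 0 0 0.35"}}

```text
clock: 9.75
tcp_pos: [490.4, 112.5, 5.4]
tool_rot: [3.141, -0.0, 1.641]
wrist_force: [-0.2, 0.1, -0.1]
gripper_width: 27.9
finger_force: 0.0
```

Request:
{"method": "play_rows", "body": {"deltas": "0 0 0.05 0 3.5 0 0.35; 0 0 0.05 0 3.5 0 0.35; 0 0 0.05 0 3.5 0 0.35; 0 0 0.05 0 3.5 0 0.35; 0 0 0.05 0 3.5 0 0.35"}}

```text
clock: 10.25
tcp_pos: [507.8, 111.9, 5.3]
tool_rot: [-3.141, 0.0, 1.389]
wrist_force: [-0.9, 0.2, 1.2]
gripper_width: 27.7
finger_force: 0.2
```

```bash
python3 - <<'E'
from h import *
a=read_camera('side'); s=sense(); print(s['tcp_pos'],s['gripper_width'])
f=cv2.resize(a['frame'][200:380,300:540],(800,600)); cv2.imwrite('pics/s4.png',f[:,:,::-1])
E
```

```text
[508.51791912 111.90190231   5.39287513] 27.812909216218113
```

View pics/s4.png

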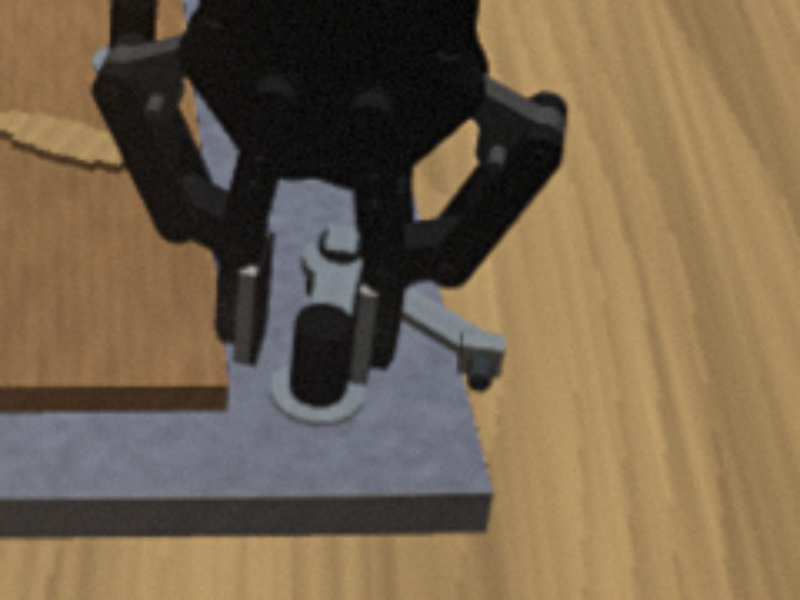

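Now the trailing pad bears on the knob (crop 355,340) and clip b is moving. Continuing through the climb, rising 0.5 mm per row.

Request:
{"method": "play_rows", "body": {"deltas": "0 0 0.04 0 2.8 0 0.35; 0 0 0.04 0 2.8 0 0.35; 0 0 0.04 0 2.8 -0.3 0.35; 0 0 0.04 0 2.8 -0.5 0.35; 0 0 0.04 0 2.8 -0.5 0.35"}}

```text
clock: 10.8
tcp_pos: [521.1, 108.3, 6.6]
tool_rot: [-3.141, 0.0, 1.19]
wrist_force: [-0.3, -0.3, 0.4]
gripper_width: 27.4
finger_force: 0.2
```

Request:
{"method": "play_rows", "body": {"deltas": "0 0 0.03 0 2.1 -0.5 0.35; 0 0 0.03 0 2.1 -0.5 0.35; 0 0 0.03 0 2.1 -0.5 0.35; 0 0 0.03 0 2.1 -0.5 0.35; 0 0 0.03 0 2.1 -0.5 0.35"}}

```text
clock: 11.3
tcp_pos: [530.7, 103.8, 9.1]
tool_rot: [-3.141, 0.0, 1.039]
wrist_force: [-1.8, -0.1, 0.8]
gripper_width: 27.8
finger_force: 1.1
```

Request:
{"method": "play_rows", "body": {"deltas": "0 0 0.03 0 2.1 -0.5 0.35; 0 0 0.03 0 2.1 -0.5 0.35; 0 0 0.03 0 2.1 -0.5 0.35; 0 0 0.03 0 2.1 -0.5 0.35; 0 0 0.03 0 2.1 -0.5 0.35"}}

```text
clock: 11.8
tcp_pos: [539.7, 98.0, 11.7]
tool_rot: [3.142, -0.0, 0.888]
wrist_force: [-1.0, 1.1, -1.0]
gripper_width: 27.8
finger_force: 0.5
```

```bash
python3 - <<'E'
from h import *
a=read_camera('side'); s=sense(); p=s['tcp_pos']; r=np.array(p[:2])-[493.8,42.7]; print(p,np.hypot(*r),np.arctan2(r[1],r[0]),s['tool_rot'][2],s['wrist_force'])
f=cv2.resize(a['frame'][170:380,260:540],(800,600)); cv2.imwrite('pics/s5.png',f[:,:,::-1])
E
```

```text
[539.99927183  97.78138533  11.73973505] 71.89111021190202 0.8728723924214641 0.8863219533949391 [-0.89365899  0.37853534 -0.13757134]
```

View pics/s5.png

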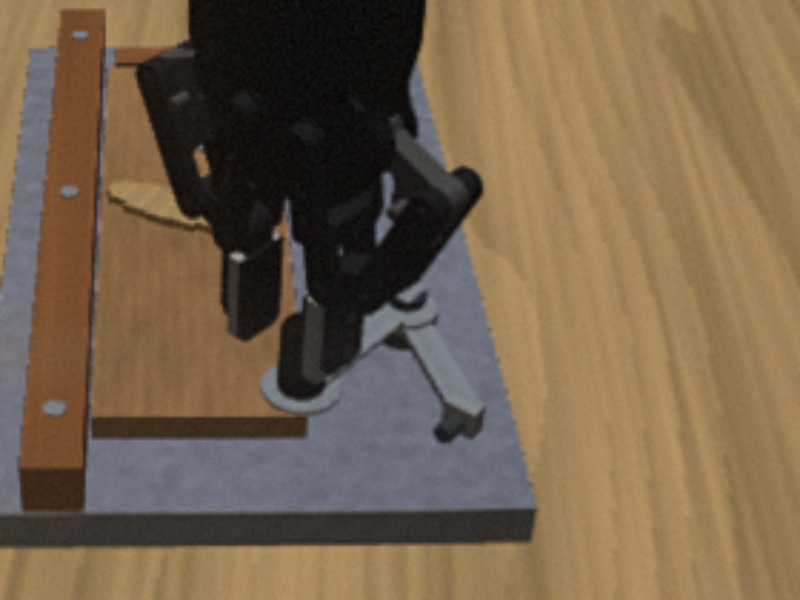

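Request:
{"method": "play_rows", "body": {"deltas": "0 0 0.05 -0.2 3.5 0 0.35; 0 0 0.05 -0.2 3.5 0 0.35; 0 0 0.05 -0.2 3.5 0 0.35; 0 0 0.05 -0.2 3.5 0 0.35; 0 0 0.05 -0.2 3.5 0 0.35"}}

```text
clock: 12.35
tcp_pos: [551.5, 85.0, 11.7]
tool_rot: [3.141, -0.0, 0.638]
wrist_force: [-0.1, 2.4, 0.8]
gripper_width: 27.6
finger_force: 0.7
```

Request:
{"method": "play_rows", "body": {"deltas": "0 0 0.04 -0.1 2.8 0 0.35; 0 0 0.04 -0.1 2.8 0 0.35; 0 0 0.04 -0.1 2.8 0 0.35; 0 0 0.04 -0.1 2.8 0 0.35; 0 0 0.04 -0.1 2.8 0 0.35"}}

```text
clock: 12.85
tcp_pos: [558.6, 72.9, 11.7]
tool_rot: [3.141, -0.001, 0.439]
wrist_force: [-0.1, 1.3, 0.3]
gripper_width: 27.8
finger_force: 0.6
```

```bash
cat >> h.py <<'E'
def st(n=6):
    F=[];W=[]
    for _ in range(n):
        read_camera('side'); s=sense(); F.append(s['wrist_force']); W.append(s['finger_force'])
    p=s['tcp_pos']; r=np.array(p[:2])-[493.8,42.7]; y=s['tool_rot'][2]
    F=np.mean(F,0); print('t',round(s['clock'],2),'tcp',np.round(p,2),'r %.1f psi %.3f yaw %.3f'%(np.hypot(*r),np.arctan2(r[1],r[0]),y),'F',F.round(2),'push(ccw reaction) %.2f'%(F@[-np.sin(y),np.cos(y),0]),'finger',np.mean(W).round(2))
E
python3 - <<'E'
from h import *
st()
E
```

```text
t 13.15 tcp [558.2   73.01  11.63] r 71.2 psi 0.440 yaw 0.442 F [ 0.34 -0.11  0.16] push(ccw reaction) -0.24 finger 0.07
```

Request:
{"method": "play_rows", "body": {"deltas": "0 0 0.03 0 2.1 0 0.35; 0 0 0.03 0 2.1 0 0.35; 0 0 0.03 0 2.1 0 0.35; 0 0 0.03 0 2.1 0 0.35; 0 0 0.03 0 2.1 0 0.35"}}

```text
clock: 13.65
tcp_pos: [562.1, 63.0, 11.6]
tool_rot: [-3.142, 0.0, 0.288]
wrist_force: [-0.9, 1.9, -0.3]
gripper_width: 27.8
finger_force: 0.6
```

Request:
{"method": "play_rows", "body": {"deltas": "0 0 0.01 0 0.7 0 0.35; 0 0 0.01 0 0.7 0 0.35; 0 0 0.01 0 0.7 0 0.35; 0 0 0.01 0 0.7 0 0.35; 0 0 0.01 0 0.7 0 0.35"}}

```text
clock: 14.15
tcp_pos: [563.0, 59.8, 11.6]
tool_rot: [-3.142, 0.0, 0.24]
wrist_force: [-1.5, 1.1, -0.9]
gripper_width: 28.0
finger_force: 0.6
```

Request:
{"method": "play_rows", "body": {"deltas": "0 0 0.01 0 0.7 0 0.35; 0 0 0.01 0 0.7 0 0.35; 0 0 0.01 0 0.7 0 0.35; 0 0 0.01 0 0.7 0 0.35; 0 0 0.01 0 0.7 0 0.35"}}

```text
clock: 14.65
tcp_pos: [563.8, 56.3, 11.6]
tool_rot: [3.142, 0.0, 0.19]
wrist_force: [0.1, 1.4, -0.8]
gripper_width: 27.9
finger_force: 0.6
```

Request:
{"method": "play_rows", "body": {"deltas": "0 0 0.008 0 0.6 0 0.35; 0 0 0.008 0 0.6 0 0.35; 0 0 0.008 0 0.6 0 0.35; 0 0 0.008 0 0.6 0 0.35; 0 0 0.008 0 0.6 0 0.35"}}

```text
clock: 15.15
tcp_pos: [564.4, 53.4, 11.6]
tool_rot: [-3.142, -0.0, 0.15]
wrist_force: [-1.4, 2.3, 0.3]
gripper_width: 27.8
finger_force: 1.4
```

Request:
{"method": "play_rows", "body": {"deltas": "0 0 0.005 0 0.4 0 0.35; 0 0 0.005 0 0.4 0 0.35; 0 0 0.005 0 0.4 0 0.35; 0 0 0.005 0 0.4 0 0.35; 0 0 0.005 0 0.4 0 0.35"}}

```text
clock: 15.65
tcp_pos: [564.6, 51.5, 11.6]
tool_rot: [-3.142, -0.0, 0.125]
wrist_force: [-0.7, 3.3, 0.4]
gripper_width: 28.0
finger_force: 2.0
```

Request:
{"method": "play_rows", "body": {"deltas": "0 0 0 0 0.4 0 0.35; 0 0 0 0 0.4 0 0.35; 0 0 0 0 0.4 0 0.35; 0 0 0 0 0.4 0 0.35; 0 0 0 0 0.4 0 0.35"}}

```text
clock: 16.15
tcp_pos: [564.9, 50.1, 11.7]
tool_rot: [-3.141, -0.0, 0.126]
wrist_force: [-1.8, 13.5, 1.5]
gripper_width: 27.9
finger_force: 6.6
```

Request:
{"method": "play_rows", "body": {"deltas": "0 0 0 0 -0.2 0 0.35; 0 0 0 0 0 0 0.35; 0 0 0 0 0 0 0.35; 0 0 0 0 0 0 0.35; 0 0 0 0 0 0 0.35"}}

```text
clock: 16.65
tcp_pos: [564.8, 50.3, 11.6]
tool_rot: [-3.141, -0.0, 0.126]
wrist_force: [-1.1, 10.2, 0.0]
gripper_width: 27.8
finger_force: 5.3
```

```bash
python3 - <<'E'
from h import *
st(2)
E
```

```text
t 16.75 tcp [564.91  50.26  11.65] r 71.5 psi 0.106 yaw 0.126 F [-1.35 10.5   0.16] push(ccw reaction) 10.59 finger 5.28
```

Request:
{"method": "play_rows", "body": {"deltas": "0 0 0 0 0 0 0.35; 0 0 0 0 0 0 0.35; 0 0 0 0 0 0 0.35; 0 0 0 0 0 0 0.35; 0 0 0 0 0 0 0.35"}}

```text
clock: 17.25
tcp_pos: [564.9, 50.3, 11.6]
tool_rot: [-3.141, -0.0, 0.126]
wrist_force: [-1.2, 10.7, 0.3]
gripper_width: 27.9
finger_force: 5.3
```

```bash
python3 - <<'E'
from h import *
c=read_camera('wrist'); st(3)
f=cv2.resize(c['frame'],(800,600)); cv2.imwrite('pics/w6.png',f[:,:,::-1])
E
```

```text
t 17.45 tcp [564.89  50.27  11.65] r 71.5 psi 0.106 yaw 0.126 F [-0.95 10.34  0.03] push(ccw reaction) 10.38 finger 5.28
```

View pics/w6.png

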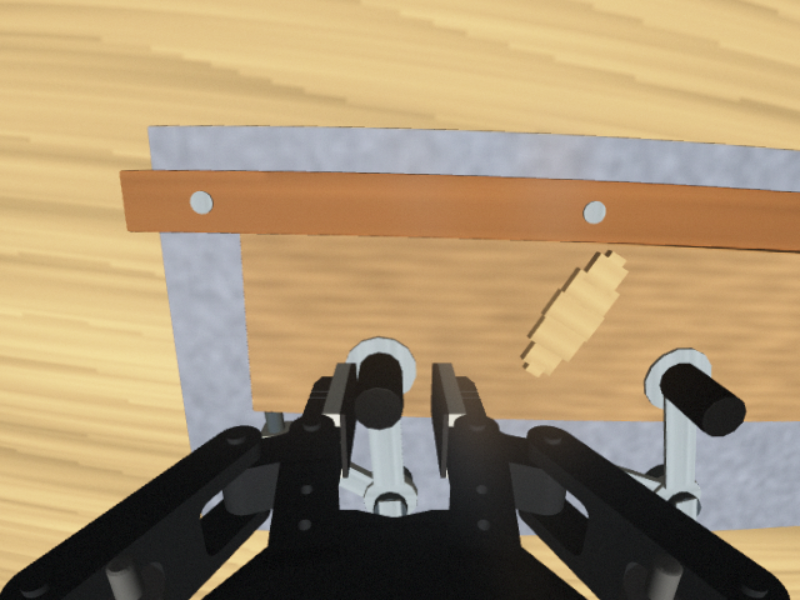

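The wrist view shows the sample closed on the fence along its left part (row ~240), clip b's heel screw on the near edge at (272,425), the biscuit undisturbed. Push has been a steady 10.4 N (heel ≈13 N). Now backing off and moving on to clip a.

Request:
{"method": "play_rows", "body": {"deltas": "0 0 0 0 -1 0 0.35; 0 0 0 0 -2 0 0.35; 0 0 0 0 -2 0 0.35; 0 0 0 0 0 0 0.1; 0 0 0 0 0 0 0"}}

```text
clock: 17.95
tcp_pos: [564.3, 54.6, 11.6]
tool_rot: [3.141, -0.0, 0.126]
wrist_force: [0.3, -0.6, 0.2]
gripper_width: 42.6
finger_force: 0.0
```

Request:
{"method": "play_rows", "body": {"deltas": "0 0 0 0 0 -5 0; 0 0 0 0 0 -10 0; 0 0 0 0 0 -15 0; 0 0 0 0 0 -15 0; 0 0 0 0 0 -5 0"}}

```text
clock: 18.45
tcp_pos: [565.3, 54.6, 63.7]
tool_rot: [3.141, -0.003, 0.126]
wrist_force: [-0.1, -0.1, -0.2]
gripper_width: 42.6
finger_force: 0.0
```

Request:
{"method": "play_rows", "body": {"deltas": "0 0 0 -1.6 25 0 0; 0 0 0 -1.6 25 0 0; 0 0 0 -1.6 25 0 0; 0 0 0 -1.6 25 0 0; 0 0 0 -1.6 25 0 0"}}

```text
clock: 18.95
tcp_pos: [571.9, -71.4, 61.8]
tool_rot: [3.142, -0.0, 0.126]
wrist_force: [-0.1, -0.1, -0.2]
gripper_width: 42.4
finger_force: 0.0
```

Request:
{"method": "play_rows", "body": {"deltas": "0 0 -0.09 0 0 0 0; 0 0 -0.09 0 0 0 0; 0 0 -0.09 0 0 0 0; 0 0 0 0 0 0 0; 0 0 0 0 0 0 0"}}

```text
clock: 19.45
tcp_pos: [571.9, -70.4, 61.7]
tool_rot: [3.142, -0.0, 0.393]
wrist_force: [0.3, 0.1, -0.4]
gripper_width: 42.6
finger_force: 0.0
```

```bash
python3 - <<'E'
from h import *
c=read_camera('wrist'); st(1)
f=240/np.tan(np.radians(c['fovy'])/2)
im=c['frame'];R=c['range_z']
pts=[]
for v in range(150,480):
    for u in range(200,480):
        if R[v,u]>0 and im[v,u].max()<60:
            p=px2w(c,u,v,d=R[v,u])
            if 58<p[2]<70: pts.append(p)
pts=np.array(pts); print(len(pts)); 
if len(pts): print(np.median(pts,0),pts.min(0),pts.max(0))
print([ (r['extent'],r['conf']) for r in find_in('wrist','clip_a_knob')[:3]])
cv2.imwrite('pics/w7.png',cv2.resize(im,(800,600))[:,:,::-1])
E
```

```text
t 19.55 tcp [571.95 -70.29  61.63] r 137.4 psi -0.966 yaw 0.394 F [-0.92  0.08 -0.05] push(ccw reaction) 0.42 finger 0.0
631
[572.91039902 -70.32490228  62.12486771] [563.98217465 -79.43438267  58.01308691] [581.52747195 -62.11078816  64.07696588]
[([292.8, 233.7, 47.8, 104.7], 0.61)]
```

View pics/w7.png

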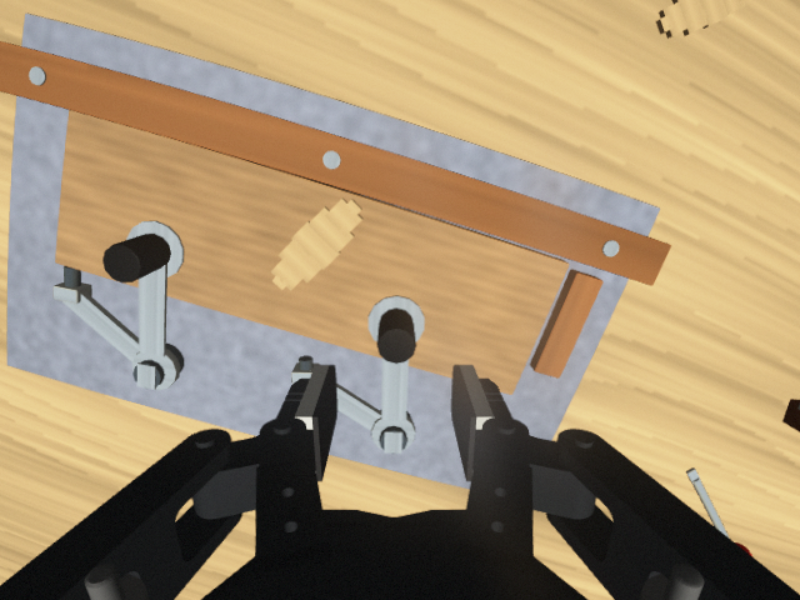

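Knob a is centred between the fingers (400,330), and clip b stays home with its heel on the edge (72,280). Descending onto knob a.

Request:
{"method": "play_rows", "body": {"deltas": "0 0 0 0 0 12 0; 0 0 0 0 0 12 0; 0 0 0 0 0 12 0; 0 0 0 0 0 12 0; 0 0 0 0 0 5 0"}}

```text
clock: 20.1
tcp_pos: [571.0, -70.2, 6.7]
tool_rot: [-3.14, 0.002, 0.396]
wrist_force: [0.6, -0.8, -0.8]
gripper_width: 42.7
finger_force: 0.0
```

Request:
{"method": "play_rows", "body": {"deltas": "0 0 0 0 0 0 0.2; 0 0 0 0 0 0 0.35; 0 0 0 0 0 0 0.35; 0 0 0 0 0 0 0.35; 0 0 0 0 0 0 0.35"}}

```text
clock: 20.6
tcp_pos: [572.2, -70.4, 9.0]
tool_rot: [3.141, -0.001, 0.396]
wrist_force: [-0.5, 1.2, 0.4]
gripper_width: 27.7
finger_force: 0.0
```

Request:
{"method": "play_rows", "body": {"deltas": "0 0 -0.03 0 -2.1 0 0.35; 0 0 -0.03 0 -2.1 0 0.35; 0 0 -0.03 0 -2.1 0 0.35; 0 0 -0.04 0 -2.8 0 0.35; 0 0 -0.04 0 -2.8 0 0.35"}}

```text
clock: 21.1
tcp_pos: [566.7, -59.6, 8.7]
tool_rot: [3.141, -0.0, 0.569]
wrist_force: [0.1, -1.3, -0.2]
gripper_width: 28.0
finger_force: 0.7
```

Request:
{"method": "play_rows", "body": {"deltas": "0 0 -0.05 0 -3.5 0 0.35; 0 0 -0.05 0 -3.5 0 0.35; 0 0 -0.05 0 -3.5 0 0.35; 0 0 -0.05 0 -3.5 0 0.35; 0 0 -0.05 0 -3.5 0 0.35"}}

```text
clock: 21.6
tcp_pos: [555.8, -45.8, 8.6]
tool_rot: [3.141, -0.0, 0.82]
wrist_force: [0.3, -1.5, -0.7]
gripper_width: 28.0
finger_force: 0.6
```

Request:
{"method": "play_rows", "body": {"deltas": "0 0 -0.05 0 -3.5 0 0.35; 0 0 -0.05 0 -3.5 0 0.35; 0 0 -0.05 0 -3.5 0 0.35; 0 0 -0.05 0 -3.5 0 0.35; 0 0 -0.05 0 -3.5 0 0.35"}}

```text
clock: 22.1
tcp_pos: [542.0, -35.2, 8.6]
tool_rot: [3.141, -0.0, 1.07]
wrist_force: [1.0, -0.2, -0.2]
gripper_width: 27.7
finger_force: 0.5
```

Request:
{"method": "play_rows", "body": {"deltas": "0 0 -0.05 0 -3.5 0 0.35; 0 0 -0.05 0 -3.5 0 0.35; 0 0 -0.05 0 -3.5 0 0.35; 0 0 -0.05 0 -3.5 0 0.35; 0 0 -0.05 0 -3.5 0 0.35"}}

```text
clock: 22.6
tcp_pos: [525.9, -28.3, 8.7]
tool_rot: [3.141, -0.0, 1.32]
wrist_force: [0.7, -0.7, 0.2]
gripper_width: 28.0
finger_force: 0.2
```

Request:
{"method": "play_rows", "body": {"deltas": "0 0 -0.05 0 -3.5 0 0.35; 0 0 -0.05 0 -3.5 0 0.35; 0 0 -0.05 0 -3.5 0 0.35; 0 0 -0.05 0 -3.5 0 0.35; 0 0 -0.05 0 -3.5 0 0.35"}}

```text
clock: 23.1
tcp_pos: [508.6, -25.6, 8.7]
tool_rot: [3.141, -0.0, 1.57]
wrist_force: [0.4, 0.2, 0.3]
gripper_width: 27.9
finger_force: 0.2
```

Request:
{"method": "play_rows", "body": {"deltas": "0 0 -0.05 0 -3.5 0 0.35; 0 0 -0.05 0 -3.5 0 0.35; 0 0 -0.05 0 -3.5 0 0.35; 0 0 -0.05 0 -3.5 0 0.35; 0 0 -0.05 0 -3.5 0 0.35"}}

```text
clock: 23.6
tcp_pos: [491.3, -27.3, 8.6]
tool_rot: [3.141, 0.0, 1.82]
wrist_force: [0.7, 0.8, 0.7]
gripper_width: 27.6
finger_force: 0.2
```

Request:
{"method": "play_rows", "body": {"deltas": "0 0 0 0 2 0 0.35; 0 0 0 0 2 0 0.35; 0 0 0 0 0 0 0.1; 0 0 0 0 0 0 0; 0 0 0 0 0 -5 0"}}

```text
clock: 24.1
tcp_pos: [494.9, -26.4, 13.3]
tool_rot: [-3.141, -0.0, 1.815]
wrist_force: [-0.4, 0.3, -0.1]
gripper_width: 42.2
finger_force: 0.0
```

Request:
{"method": "play_rows", "body": {"deltas": "0 0 0 0 0 -15 0; 0 0 0 0 0 -25 0; 0 0 0 0 0 -30 0; 0 0 0 0 0 -30 0; 0 0 0 0 0 -20 0"}}

```text
clock: 24.6
tcp_pos: [495.7, -26.5, 135.9]
tool_rot: [3.14, 0.001, 1.816]
wrist_force: [-0.3, 0.5, -0.1]
gripper_width: 43.1
finger_force: 0.0
```

Request:
{"method": "play_rows", "body": {"deltas": "0 0 0 -40 -10 0 0; 0 0 0 -40 -10 0 0; 0 0 0 -40 -10 0 0; 0 0 0 -40 -10 0 0; 0 0 0 -40 -10 0 0"}}

```text
clock: 25.1
tcp_pos: [494.9, -234.3, 134.1]
tool_rot: [3.141, 0.0, 1.816]
wrist_force: [-0.2, -0.5, 0.7]
gripper_width: 42.8
finger_force: 0.0
```

Request:
{"method": "play_rows", "body": {"deltas": "0 0 0 -40 -10 0 0; 0 0 0 -40 -10 0 0; 0 0 0 -20 -5 0 0; 0 0 0 0 0 0 0; 0 0 0 0 0 0 0"}}

```text
clock: 25.6
tcp_pos: [494.8, -335.3, 133.5]
tool_rot: [-3.141, -0.001, 1.815]
wrist_force: [0.2, 0.4, 0.3]
gripper_width: 42.9
finger_force: 0.0
```

```bash
python3 - <<'E'
from h import *
c=read_camera('top'); cv2.imwrite('pics/t8.png',cv2.resize(c['frame'][150:375,200:500,::-1],(800,600),interpolation=cv2.INTER_CUBIC))
E
```

```text
(no output)
```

View pics/t8.png

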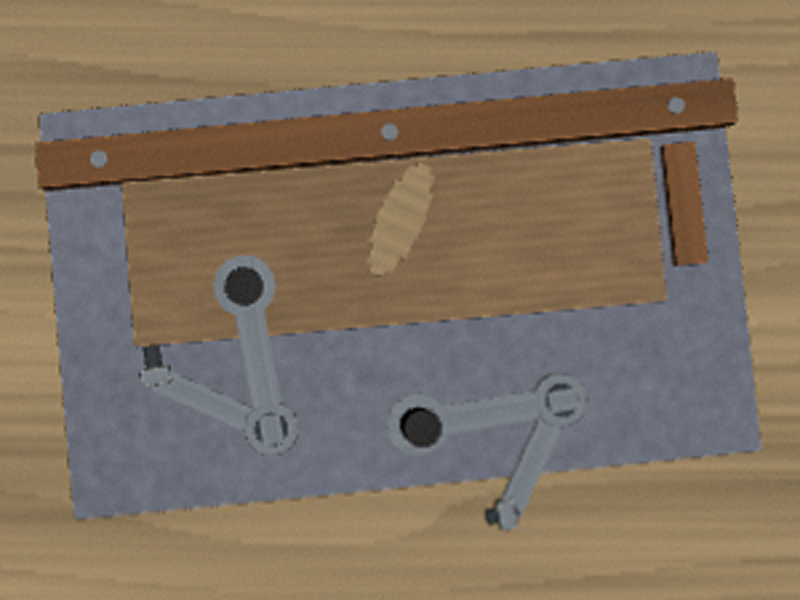

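The top view shows clip b home with its heel screw on the edge (152,347) and the sample on the fence there. Clip a is well clear (knob 420,427) and the biscuit is in place. Handing in.

```bash
python3 -c "
from bench import *
print(hand_in())"
```

```text
the job is handed in; nothing more can be done
None
```

Handed in at about 26 s: clip b was pressed home and held at an estimated 13 N for about 1 s, with the sample tight on the fence opposite it. Clip a was then swung to about 1.6 rad, clear of the sample. The biscuit was not touched. Two caveats: just before the hold, clip b's force briefly peaked at an estimated 17.5 N (about 19.5 N if its spring pad is added), and my first pass missed the knob because the fingertips sit about 43 mm higher than the reported tool position.

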